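# Fetch the thread gauge that fits the bolt under inspection

## Task

Look which bolt, the large or the small, stands on the round spot of the aluminium inspection board, and fetch the thread gauge of that size from its clamp stand: swing that stand's clamp bar right up, slide the gauge out from beneath it, and lay it flat on the inspection board's rubber rest, centred and lengthwise. Leave the bar up, the other clamp and its gauge shut as they are, and everything else standing where it is.

Things in the scene. Friction and masses are not known exactly. Their poses are not given: they have to be found in the camera images.
- gauge_large: The large thread gauge: flat green nylon plate 140 x 64 x 10 mm with a 36 mm bore through its middle, about 110 g (varies by a third). Origin: centre of the underside; x along its length, y across its width, z up through its thickness. At the start it lies on deck_large, x up the slope.
- deck_large: Sloping black deck holding the large gauge; fixed, 30 degrees, high end away from the robot. Origin on its upper surface, mid-width, 105 mm above the table; x up the slope, y left, z out of the deck. The gauge's underside is on z = 0, centre at x = 0 mm. From its low end (x = -65) to x = 45 mm the deck is 34 mm wide, 12 mm thick; the gauge overhangs it 15 mm each side, edges free. Rubber-faced: the gauge stays put on it.
- lip_large (a point): Midway between two steel lips that overhang the gauge's side edges over its rear 21 mm, 2.7 mm above it (deck frame x = 60, z = 13 mm; lips 6 mm thick; side guides 2 mm from the gauge; a stop at its rear edge, x = 70 mm). The gauge cannot be lifted from under them: slide it down the slope (-x) at least 25 mm first.
- bar_large (a joint): Angle (rad) of the steel hinged clamp bar over the large gauge: 0 = down (starts 0 to 0.08), grows as the front end rises, stops at 1.2. Stiff hinge, stays where left; 2 to 4 N at the handle moves it. Bar 16 mm wide with a 46 mm foot over the gauge and a 14 mm pin 6 mm deep in the bore, so the gauge cannot slide while it is down. Raised, it leans over the gauge: come in square to the deck, not vertically.
- handle_large (a point): Centre of the bar's handle: black cylinder 24 mm in diameter, 36 mm long across the bar (along the deck's y); pinched over its two ends (36 mm) it can turn between the fingers. Moves with the bar on a circle of 126 mm about the hinge. With the bar at 0 it is at x = -37, z = 44 mm in the deck's frame, 34 mm above the gauge.
- hinge_large (a point): Middle of the bar's hinge axis, fixed at x = 88, z = 30 mm in the deck's frame; the axis runs along the deck's y. Under the deck are two posts 34 mm wide on a level base plate 170 x 80 x 12 mm, centred on the table below the deck's origin.
- gauge_small: The small thread gauge: flat green nylon plate 110 x 50 x 10 mm with a 24 mm bore through its middle, about 60 g (varies by a third). Origin: centre of the underside; x along its length, y across its width, z up through its thickness. At the start it lies on deck_small, x up the slope.
- deck_small: Sloping black deck holding the small gauge; fixed, 30 degrees, high end away from the robot. Origin on its upper surface, mid-width, 105 mm above the table; x up the slope, y left, z out of the deck. The gauge's underside is on z = 0, centre at x = 15 mm. From its low end (x = -65) to x = 45 mm the deck is 34 mm wide, 12 mm thick; the gauge overhangs it 8 mm each side, edges free. Rubber-faced: the gauge stays put on it.
- lip_small (a point): Midway between two steel lips that overhang the gauge's side edges over its rear 21 mm, 2.7 mm above it (deck frame x = 60, z = 13 mm; lips 6 mm thick; side guides 2 mm from the gauge; a stop at its rear edge, x = 70 mm). The gauge cannot be lifted from under them: slide it down the slope (-x) at least 25 mm first.
- bar_small (a joint): Angle (rad) of the steel hinged clamp bar over the small gauge: 0 = down (starts 0 to 0.08), grows as the front end rises, stops at 1.2. Stiff hinge, stays where left; 2 to 4 N at the handle moves it. Bar 16 mm wide with a 46 mm foot over the gauge and a 14 mm pin 6 mm deep in the bore, so the gauge cannot slide while it is down. Raised, it leans over the gauge: come in square to the deck, not vertically.
- handle_small (a point): Centre of the bar's handle: black cylinder 24 mm in diameter, 36 mm long across the bar (along the deck's y); pinched over its two ends (36 mm) it can turn between the fingers. Moves with the bar on a circle of 126 mm about the hinge. With the bar at 0 it is at x = -37, z = 44 mm in the deck's frame, 34 mm above the gauge.
- hinge_small (a point): Middle of the bar's hinge axis, fixed at x = 88, z = 30 mm in the deck's frame; the axis runs along the deck's y. Under the deck are two posts 34 mm wide on a level base plate 170 x 80 x 12 mm, centred on the table below the deck's origin.
- station: The inspection board: fixed bare aluminium plate 290 x 110 x 6 mm on the table, to the left or right of the clamp stands. Origin: centre of its underside; x along its length (the end with the bolt is +x, away from the robot). It carries the raised rest and the marked round bolt spot.
- rest (a point): Centre of the top of the rest on the inspection board: black rubber block 100 x 36 mm, its top 28 mm above the table (22 mm above the board), long side along the board's x, at x = -60 mm. Both gauges are wider and longer than it, so fingers have room on both sides.
- spot (a point): Centre of the flat dark round mark, 80 mm across, at x = +75 mm on the inspection board's upper surface (6 mm above the table). The bolt standing here is the one to be checked.
- bolt_large: Large steel hex bolt standing on its head, shank up: 36 mm shank, 55 mm head across flats 23 mm high, 140 mm tall, loose, 1.5 kg. Origin: centre of the underside of the head. Goes with gauge_large.
- bolt_small: Small steel hex bolt standing on its head, shank up: 24 mm shank, 36 mm head across flats 15 mm high, 105 mm tall, loose, 0.5 kg. Origin: centre of the underside of the head. Goes with gauge_small.
- tin: Bystander: closed metal tin, 56 mm in diameter, 75 mm tall, standing on the stock board, a fixed wooden plate 290 x 110 x 6 mm on the side away from the inspection board; the bolt that is not wanted stands on the same board, about 135 mm from the tin. Origin: centre of underside.
- bushing: Bystander: grey iron bushing, 48 mm outside, 50 mm tall, standing between the clamp stands. Origin: centre of underside.
- washer_a: Bystander: thick galvanized washer, 66 mm in diameter, 8 mm thick, flat on the table. Origin: centre of underside.
- washer_b: Bystander: a second such washer. Origin: centre of underside.
- nut: Bystander: steel hex nut, 55 mm across flats, 29 mm tall, flat on the table. Origin: centre of underside.
- spanner: Bystander: steel spanner 190 mm long, flat at the back of the table. Origin near its middle, on the underside; x along it.
- punch: Bystander: steel punch, 14 mm thick, 140 mm long, lying at the back of the table. Origin: its middle, at the underside.
Mind the look-alikes: they are no part of the job. Leave any blue or brown look-alike of the gauge_large alone. What is shaped like the gauge_small but red or yellow is not meant.

How it is judged:
On the way, in this order (a step that is already met when the one before it is completed fails the run):
1. the clamp bar of the stand holding the matching gauge is swung up past 1.0 rad, the gauge still in its place (within 15 mm) (((horizontal distance between bolt_large and spot below 0.04 m and value of joint bar_large above 1 rad and distance of gauge_large from where it was at the start of the episode below 0.015 m) or (horizontal distance between bolt_small and spot below 0.04 m and value of joint bar_small above 1 rad and distance of gauge_small from where it was at the start of the episode below 0.015 m))), for 0.2 s.
2. with the bar up, that gauge is slid at least 25 mm down the deck, out from beneath the bar and the lips (((horizontal distance between bolt_large and spot below 0.04 m and value of joint bar_large above 0.9 rad and x of gauge_large in the frame of deck_large below -0.025 m) or (horizontal distance between bolt_small and spot below 0.04 m and value of joint bar_small above 0.9 rad and x of gauge_small in the frame of deck_small below -0.01 m))), for 0.05 s.
At the end, for the whole second after the job is handed in: Matching gauge on the rest: centre within 18 mm, underside within 5 mm of it, level within 0.08 rad, lengthwise within 0.2 rad (either way), at rest; its bar past 0.9 rad; other gauge within 12 mm of its start, its bar below 0.2 rad; bolts and bystanders in place (((horizontal distance between bolt_large and spot below 0.04 m and horizontal distance between gauge_large and rest below 0.018 m and z of gauge_large in the frame of rest between -0.005 and 0.005 m and angle between gauge_large's own z axis and vertical below 0.08 rad and angle between the x axis of gauge_large and the x axis of station, either way round below 0.2 rad and linear speed of gauge_large below 0.02 m/s and value of joint bar_large above 0.9 rad and distance of gauge_small from where it was at the start of the episode below 0.012 m and value of joint bar_small below 0.2 rad) or (horizontal distance between bolt_small and spot below 0.04 m and horizontal distance between gauge_small and rest below 0.018 m and z of gauge_small in the frame of rest between -0.005 and 0.005 m and angle between gauge_small's own z axis and vertical below 0.08 rad and angle between the x axis of gauge_small and the x axis of station, either way round below 0.2 rad and linear speed of gauge_small below 0.02 m/s and value of joint bar_small above 0.9 rad and distance of gauge_large from where it was at the start of the episode below 0.012 m and value of joint bar_large below 0.2 rad))); the robot touches nothing.
It fails at once if the small gauge or its clamp bar is disturbed (12 mm, 0.2 rad) when the large bolt is on the spot (horizontal distance between bolt_large and spot below 0.04 m and (distance of gauge_small from where it was at the start of the episode above 0.012 m or value of joint bar_small above 0.2 rad)).
It fails at once if the large gauge or its clamp bar is disturbed (12 mm, 0.2 rad) when the small bolt is on the spot (horizontal distance between bolt_small and spot below 0.04 m and (distance of gauge_large from where it was at the start of the episode above 0.012 m or value of joint bar_large above 0.2 rad)).
It fails at once if a bolt is shifted by more than 15 mm or tipped (distance of any of bolt_large, bolt_small from where it was at the start of the episode above 0.015 m or angle between any of bolt_large, bolt_small's own z axis and vertical above 0.2 rad).
It fails at once if a bystander is shifted by more than 25 mm (distance of any of tin, bushing, washer_a, washer_b, nut, spanner, punch from where it was at the start of the episode above 0.025 m).
It also fails if it takes over 53 s, if anything falls off the work surface, if the arm or the gripper's body presses on something with over 40 N, if the wrist force passes 120 N, or if a joint passes its speed limit or range.

## Robot

A 6-joint arm with a two-finger parallel gripper is mounted at the origin on the work surface. World frame = base frame: x ahead of the robot, y to its left, z up, the work surface at z = 0. Lengths are in m, angles in rad, forces in N, time in s.
With the tool pointing down it reaches from about 0.3 to 0.875 m from the base axis. Payload 6.4 kg.
Tool frame: the origin (TCP) lies between the finger pads; the fingertips stand 19 mm ahead of it and the grasp point (between the pads) is the TCP (ctrl.tips_ahead is the z of the fingertips in the tool frame, in m); z points along the fingers, y is the line along which they close (so a half turn about z gives the same grasp; the last joint's range is limited). The gripper opens to 85 mm and grips with 20 to 120 N. Pads are 22 mm wide; open, the fingers measure 114 mm over their backs; the gripper's body (76 mm by 85 mm) begins 54 mm behind the grasp point. The pads swing forward as they close: fully open they stand 13 mm farther back than shut.
Start: joints at [1.142, 0.181, 1.607, -0, 1.354, -0.206], TCP at [0.127, 0.561, 0.25] pointing down, gripper open.
Joint ranges: [-2.99, 2.99], [-0.89, 2.07], [0.3, 2.58], [-1.14, 4.28], [0, 2.63], [-3.12, 3.12]. Speed limits (rad/s): [2.57, 2.57, 3.01, 3.14, 3.14, 3.14].

## Interface

Orientations are given as a unit quaternion [w, x, y, z].
In Python, from bench import readout, vision, ctrl gives the robot as it stands.
- The arm moves only by the tool play_rows, never from a script. Its arguments are lists of equal length, an entry for each row: "xyz": the shift along the tool's x, y, z in mm, a list of three; "rot": the turn, a rotation vector about the tool's x, y, z in rad, a list of three; "grip": the opening, from 0 (shut) to 1 (fully open). In form: {"xyz": [[x, y, z], ...], "rot": [[rx, ry, rz], ...], "grip": [grip, ...]}. A call has exactly 10 rows; each row is the pose to reach, as a shift and turn from the pose commanded when the call began, along the tool's axes at that moment; what a row does not reach only later rows make up. A row lasts 1/8 s, in which the tool goes at most 62.5 mm and 10.7 degrees, less where a joint would pass 70% of its speed; a pose out of reach is approached as far as the arm can. A call with a gripper value outside its range is refused whole. The fingers move at their own pace and stop on an object; the grip force is fixed at half the most. Time passes only in rows, so rows that repeat a pose let the fingers close, or fill a call up. It gives the time, the measured TCP pose, the force, the opening and the grip force at its end, in the units of the state.
- readout.get_obs(): the state, without advancing time (a new reading comes with each control period).
- vision.camera(name): name is "scene" or "side" or "wrist"; returns a dict with "color" (480x640x3 uint8, red, green, blue), "depth" (480x640 float32, m along the optical axis (not along the pixel's ray), 0 where there is no reading), "camera_matrix" (3x3 intrinsics, pixels), "extrinsics" (4x4, takes a point from camera to world coordinates); the wrist camera has in their place "hand_eye" (4x4, takes a point from camera to tool coordinates, whose origin is the TCP and whose axes are the flange's). Camera axes: x right, y down, z forward; pixel columns grow to the right and rows downward; lengths in m; the calibration is good to about 2 mm. A picture is of the moment at which its call begins: read the wrist's pose just before it.
- ctrl.hand_in(): hands the job in; it is judged then, once.
The state is a dict: "time_s": time; "q": joint angles; "dq": joint speeds; "joint_efforts": joint torques, N m; "eef_pos": TCP position; "eef_rot": TCP orientation; "wrist_force": force on the tool from outside, world axes, zero at the start; "torque": the same for the moment, N m; "opening": opening from 0.0 (shut) to 1.0 (fully open); "grasp_force": force on a finger pad.
Only numpy, scipy, OpenCV 4.12 (cv2) and the standard library are available. Lean on these libraries where they do the work, as an engineer would, in place of code of your own. Each camera call takes 0.05 s, during which the arm holds its last target. There are 200 camera calls.

## Working session

There is one attempt and no reset: what is moved stays moved. The work goes in short steps, Python scripts to look and compute and a tool call to move; the robot and the scene stay as the last step left them, time stands still between calls to the robot, and variables do not carry over. Pictures are saved under pics/ and viewed, at most 10 in all, crops included, and the job is handed in when it is done.

Besides the shell and the picture viewer there is one more tool, called after ">>>" as name(argument=value, ...) on one line, values as JSON. play_rows: Moves the arm, as the interface text tells. Its arguments: {"type":"object","properties":{"xyz":{"type":"array","items":{"type":"array","items":{"type":"number"}}},"rot":{"type":"array","items":{"type":"array","items":{"type":"number"}}},"grip":{"type":"array","items":{"type":"number"}}},"required":["xyz","rot","grip"]}

```bash
mkdir -p pics; ls
cat > h.py <<'E'
import numpy as np,cv2,pickle
from bench import readout,vision,ctrl
def shot(n):
    o=readout.get_obs(); c=vision.camera(n); c['obs']=o
    pickle.dump(c,open(f'{n}.pkl','wb')); return c
def save(c,f): cv2.imwrite('pics/'+f,cv2.cvtColor(c['color'],cv2.COLOR_RGB2BGR))
E
python3 - <<'E'
from h import *
print(readout.get_obs())
for n in['scene','side']:
    c=shot(n); save(c,n+'0.png'); print(n,c['camera_matrix'].round(1).tolist(),c['extrinsics'].round(3).tolist())
E
```

```text
pics
{'time_s': 0.0, 'q': array([ 1.14170158e+00,  1.81554458e-01,  1.60798052e+00,  1.56434111e-05,
        1.35378085e+00, -2.06276327e-01]), 'dq': array([-0.00045764, -0.00097879, -0.00137561,  0.00019543, -0.000299  ,
       -0.0009359 ]), 'joint_efforts': array([-9.72800626e-04, -4.44877088e+01, -3.51330578e+01, -6.77729968e-04,
        9.41267033e-03, -5.40264102e-05]), 'eef_pos': array([0.12681524, 0.5603277 , 0.24938985]), 'eef_rot': array([-2.76387229e-04,  1.11180525e-01,  9.93799853e-01, -8.16087648e-04]), 'wrist_force': array([ 0.05221157, -0.32335052, -0.75235375]), 'torque': array([-0.02437986,  0.01272644,  0.00398524]), 'grasp_force': 0.0, 'opening': 0.9991701130709435}
scene [[453.8, 0.0, 319.4], [0.0, 453.8, 239.9], [0.0, 0.0, 1.0]] [[0.119, 0.572, -0.812, 1.337], [0.993, -0.073, 0.094, -0.059], [-0.006, -0.817, -0.576, 0.723], [0.0, 0.0, 0.0, 1.0]]
side [[453.3, 0.0, 309.1], [0.0, 453.3, 242.7], [0.0, 0.0, 1.0]] [[-0.995, -0.029, 0.093, 0.38], [-0.096, 0.496, -0.863, 1.018], [-0.021, -0.868, -0.497, 0.711], [0.0, 0.0, 0.0, 1.0]]
```

View pics/scene0.png

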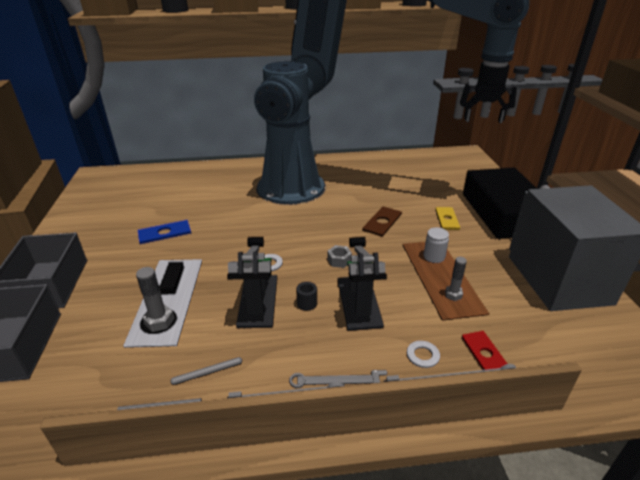

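View pics/side0.png

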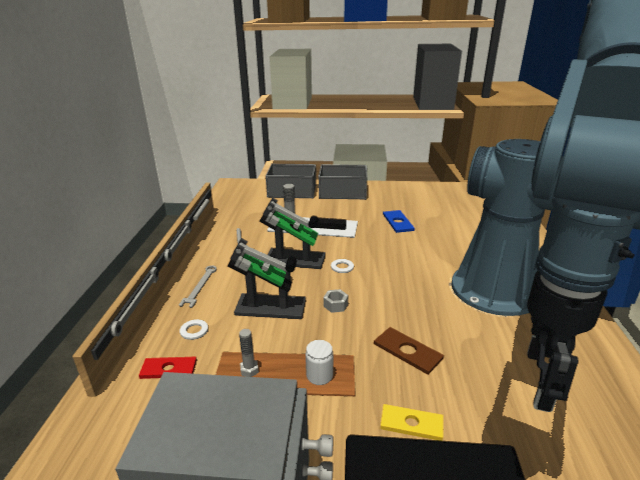

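The large bolt (36 mm shank, wide head) stands on the spot of the aluminium board, at scene (155,315). The small one stands on the wooden board at (456,285). The two stands are at scene (255,280) and (360,280), and at side (290,225) and (265,265). Next I measure which one holds the large green gauge.

```bash
cat >> h.py <<'E'
def world(c,T=None):
    T=c['extrinsics'] if T is None else T
    K=c['camera_matrix'];v,u=np.mgrid[:480,:640];d=c['depth']
    P=np.stack([(u-K[0,2])/K[0,0]*d,(v-K[1,2])/K[1,1]*d,d],-1)
    return P@T[:3,:3].T+T[:3,3]
E
python3 - <<'E'
from h import *
for n in['scene','side']:
    c=pickle.load(open(n+'.pkl','rb'));W=world(c);hsv=cv2.cvtColor(c['color'],cv2.COLOR_RGB2HSV)
    ws=(np.abs(W[...,1])<.45)&(W[...,0]>.25)&(W[...,0]<.85)&(c['depth']>0)
    m=((hsv[...,0]>45)&(hsv[...,0]<80)&(hsv[...,1]>120)&(hsv[...,2]>40)&ws).astype(np.uint8)
    k,l,s,ce=cv2.connectedComponentsWithStats(m)
    for i in range(1,k):
        if s[i,4]>25:
            p=W[l==i]; print(n,'green',s[i],p.min(0).round(3),p.max(0).round(3),np.median(p,0).round(3))
    for nm,mm in [('white/grey z3-9mm',(hsv[...,1]<40)&(hsv[...,2]>120)&(W[...,2]<.012)&ws),('tall',ws&(W[...,2]>.02))]:
        k,l,s,ce=cv2.connectedComponentsWithStats(mm.astype(np.uint8))
        for i in range(1,k):
            if s[i,4]>60:
                p=W[l==i]; r=cv2.minAreaRect(p[:,:2].astype(np.float32)*1000)
                print(n,nm,s[i],'z',np.percentile(p[:,2],[5,50,98]).round(3),'rect',np.round(r[0],0),np.round(r[1],0),round(r[2],1))
a=cv2.imread('pics/side0.png')[185:325,215:375];b=cv2.imread('pics/scene0.png')[225:345,120:400]
a=cv2.resize(a,None,fx=4,fy=4,interpolation=2)
cv2.imwrite('pics/c1.png',a)
E
```

```text
scene white/grey z3-9mm [265 254  17  16 122] z [0.005 0.008 0.011] rect [404. -68.] [67. 36.] 14.6
scene white/grey z3-9mm [ 124  260   78   87 2279] z [0.004 0.006 0.009] rect [ 512. -323.] [111. 295.] 84.9
scene white/grey z3-9mm [407 341  33  26 459] z [0.006 0.008 0.011] rect [748. 218.] [64. 63.] 22.8
scene white/grey z3-9mm [303 376  55   7 141] z [0.005 0.007 0.01 ] rect [791.  22.] [104.  13.] 79.8
scene tall [424 227  25  33 648] z [0.024 0.065 0.084] rect [442. 342.] [55. 55.] 40.6
scene tall [ 227  236   45   77 1872] z [0.032 0.144 0.184] rect [ 558. -114.] [ 84. 155.] 84.4
scene tall [ 328  236   59   78 2026] z [0.025 0.139 0.184] rect [527. 111.] [287.  73.] 2.8
scene tall [446 256  21  41 475] z [0.021 0.068 0.113] rect [590. 338.] [39. 32.] 57.1
scene tall [ 136  261   48   66 1685] z [0.024 0.047 0.147] rect [ 510. -317.] [ 60. 220.] 82.1
scene tall [296 281  22  24 441] z [0.023 0.043 0.052] rect [570.  -1.] [49. 47.] 26.8
side green [274 212  43  34 541] [ 0.482 -0.14   0.068] [ 0.6   -0.074  0.15 ] [ 0.532 -0.098  0.105]
side green [243 254  43  33 526] [0.54  0
[... 202 characters left out ...]
[0.003 0.008 0.011] rect [405. -80.] [63. 68.] 3.1
side white/grey z3-9mm [180 267  35  40 237] z [0.005 0.008 0.011] rect [789.  45.] [180.  33.] 86.0
side white/grey z3-9mm [180 320  28  19 306] z [0.004 0.008 0.011] rect [745. 220.] [62. 64.] 42.0
side tall [ 260  184   87   74 2148] z [0.027 0.115 0.181] rect [ 516. -207.] [289. 205.] 83.7
side tall [ 228  238   69   69 2179] z [0.033 0.128 0.184] rect [595.  65.] [159. 173.] 6.3
side tall [324 289  25  18 256] z [0.021 0.029 0.032] rect [416.  99.] [65. 55.] 73.0
side tall [239 329  19  44 553] z [0.021 0.068 0.113] rect [585. 343.] [34. 33.] 13.2
side tall [ 306  340   28   42 1008] z [0.025 0.069 0.083] rect [437. 345.] [55. 54.] 68.8
```

View pics/c1.png

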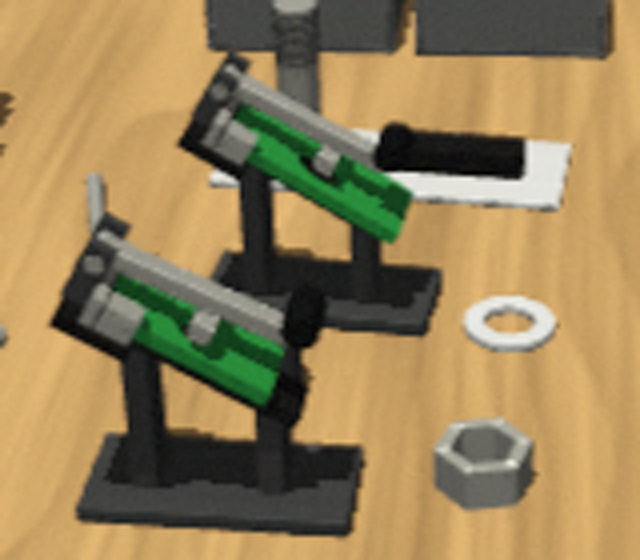

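In the side crop, the far stand (y≈-0.11) holds a gauge that reaches the deck's low end, with measured green from x 0.482 to 0.600. The near stand's gauge stops about 25 mm short of its deck end. So the far stand, at side (290,225) and scene (255,280), has gauge_large, which matches the large bolt on the spot. The blue, brown, red and yellow plates are look-alikes. Now I bring the wrist camera over it.

```bash
cat >> h.py <<'E'
from scipy.spatial.transform import Rotation as Ro
def pose(o=None):
    o=o or readout.get_obs();q=o['eef_rot'];return Ro.from_quat([q[1],q[2],q[3],q[0]]),np.array(o['eef_pos'])
def tilt(yaw,t): # tool y along board/deck y, leaning: t=30deg square to deck ; t=0 straight down
    y,t=yaw,np.radians(t)
    n=np.array([-np.sin(t)*np.cos(y),-np.sin(t)*np.sin(y),np.cos(t)]); yy=np.array([-np.sin(y),np.cos(y),0])
    return Ro.from_matrix(np.c_[np.cross(yy,-n),yy,-n])
def delta(R,p,frm=None):
    R0,p0=frm or pose(); return (R0.inv().apply(np.array(p)-p0)*1000).round(1).tolist(),(R0.inv()*R).as_rotvec().round(3).tolist()
E
python3 - <<'E'
from h import *
print(delta(tilt(0,30),[.40,-.11,.33]))
print(delta(tilt(0,15),[.36,.15,.33]))
c=vision.camera('wrist');print(c['hand_eye'].round(3).tolist())
E
```

```text
([-414.5, -593.6, -79.7], [-0.06, -0.522, -0.217])
([-318.0, -348.8, -80.1], [-0.031, -0.261, -0.221])
[[-0.0, -0.953, -0.304, 0.078], [1.0, -0.0, -0.0, -0.0], [0.0, -0.304, 0.953, -0.123], [0.0, 0.0, 0.0, 1.0]]
```

>>> play_rows(xyz=[[-60, -30, -80], [-110, -80, -80], [-160, -130, -80], [-210, -190, -80], [-250, -250, -80], [-290, -310, -80], [-330, -370, -80], [-360, -430, -80], [-390, -490, -80], [-410, -550, -80]], rot=[[0, -0.05, -0.02], [-0.01, -0.1, -0.05], [-0.02, -0.16, -0.07], [-0.02, -0.2, -0.1], [-0.03, -0.26, -0.12], [-0.04, -0.32, -0.14], [-0.04, -0.38, -0.16], [-0.05, -0.44, -0.18], [-0.06, -0.5, -0.2], [-0.06, -0.52, -0.217]], grip=[1, 1, 1, 1, 1, 1, 1, 1, 1, 1])

```text
time_s: 1.4
eef_pos: [0.3795, 0.0512, 0.3296]
eef_rot: [0.255, 0.002, 0.967, 0.002]
wrist_force: [0.3, 0.9, -0.6]
opening: 0.999
grasp_force: 0.0
```

Run:
```python
from h import *
print(pose()[1],pose()[0].as_matrix().round(3).tolist())
c=shot('wrist');save(c,'w1.png')
```

```text
[0.379508   0.05118423 0.32961754] [[-0.87, 0.003, 0.493], [0.005, 1.0, 0.002], [-0.493, 0.004, -0.87]]
```

View pics/w1.png

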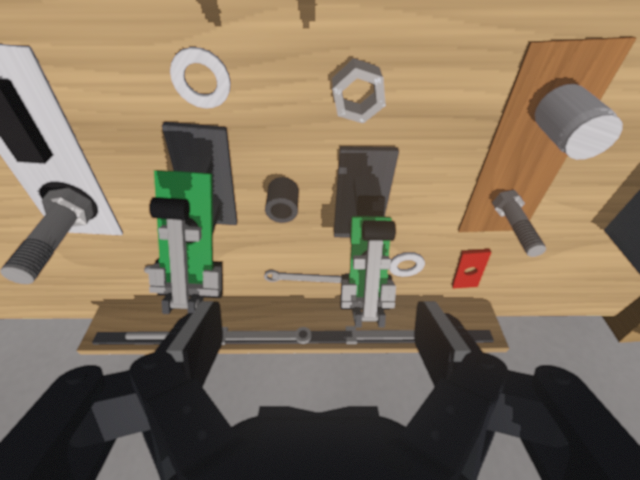

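The wrist view shows the large stand at left: gauge at (185,225), handle at (170,208), base plate at (200,165). The small stand is at (370,250), and the aluminium board and rest are at far left. Next I compute the poses.

```bash
cat >> h.py <<'E'
def wristT(c):
    R,p=pose(c['obs']);M=np.eye(4);M[:3,:3]=R.as_matrix();M[:3,3]=p;return M@c['hand_eye']
E
cat > m.py <<'E'
from h import *
def meas(c,T,ylo,yhi):
    W=world(c,T);hsv=cv2.cvtColor(c['color'],cv2.COLOR_RGB2HSV);d=c['depth']>0
    reg=d&(W[...,1]>ylo)&(W[...,1]<yhi)&(W[...,0]>.3)&(W[...,0]<.75)
    g=reg&(hsv[...,0]>45)&(hsv[...,0]<80)&(hsv[...,1]>120)
    P=W[g&(W[...,2]>.06)]
    # plane fit with trimming
    for _ in range(5):
        ce=P.mean(0);n=np.linalg.svd(P-ce)[2][2];n*=np.sign(n[2]);r=(P-ce)@n;P=P[np.abs(r)<max(.0015,1.5*r.std())] if _<4 else P
    print('green n',len(P),'normal',n.round(3),'tilt',np.degrees(np.arccos(n[2])).round(1),'yaw',np.degrees(np.arctan2(-n[1],-n[0])).round(1))
    yy=np.cross([0,0,1],-n*[1,1,0]);yy/=-np.linalg.norm(yy); 
    if yy[1]<0:yy=-yy
    xx=np.cross(yy,n)
    a=(P-ce)@xx;b=(P-ce)@yy
    r=cv2.minAreaRect(np.c_[a,b].astype(np.float32)*1000);print('rect in plane',r)
    lo,hi=np.percentile(a,[.5,99.5]);yl,yh=np.percentile(b,[1,99]);print('len',lo,hi,'wid',yl,yh)
    print('front mid top',(ce+lo*xx+(yl+yh)/2*yy).round(4))
    k=reg&(hsv[...,2]<110)&(hsv[...,1]<90)&(np.abs(W[...,2]-.012)<.004)
    r=cv2.minAreaRect(W[k][:,:2].astype(np.float32)*1000);print('base',r,k.sum())
    k=reg&(hsv[...,2]<70)&(W[...,2]>.14-.03)
    return W,reg,hsv
E
python3 - <<'E'
from m import *
c=pickle.load(open('wrist.pkl','rb'));T=wristT(c)
W,reg,hsv=meas(c,T,-.2,-.04)
k=reg&(hsv[...,2]<45)&(W[...,2]>.11);P=W[k&(W[...,0]<.52)]
print('handle',len(P),P.min(0),P.max(0),np.median(P,0))
d=c['depth']>0
al=d&(hsv[...,1]<40)&(hsv[...,2]>110)&(np.abs(W[...,2]-.006)<.006)&(W[...,1]<-.22)
print('board part',al.sum(),np.median(W[al],0),cv2.minAreaRect(W[al][:,:2].astype(np.float32)*1000))
for n in ['scene','side']:
    c=pickle.load(open(n+'.pkl','rb'));W=world(c);hsv=cv2.cvtColor(c['color'],cv2.COLOR_RGB2HSV)
    k=(np.abs(W[...,2]-.028)<.006)&(hsv[...,2]<60)&(W[...,1]<-.26)&(W[...,1]>-.4)&(W[...,0]>.35)&(W[...,0]<.51)
    r=cv2.minAreaRect(W[k][:,:2].astype(np.float32)*1000);print(n,'rest',k.sum(),np.median(W[k][:,2]),r)
E
```

```text
green n 3012 normal [-0.497  0.049  0.866] tilt 30.0 yaw -5.6
rect in plane ((14.807380676269531, -5.871952056884766), (64.27589416503906, 139.49618530273438), 89.48283386230469)
len -0.054299760106758986 0.08244565099981427 wid -0.03666726433852018 0.0255538503623639
front mid top [ 0.4805 -0.1053  0.079 ]
base ((542.9530029296875, -111.77693176269531), (80.14682006835938, 166.99496459960938), 84.39437866210938) 3343
handle 707 [ 0.47525584 -0.12179779  0.12623612] [ 0.49981887 -0.08753188  0.14429323] [ 0.48178067 -0.10271343  0.13861991]
board part 7549 [ 0.49566198 -0.28912793  0.00623017] ((1072.516845703125, -762.1321411132812), (1395.0950927734375, 1032.039306640625), 0.7494205236434937)
scene rest 398 0.027887432687896507 ((454.2995910644531, -317.84014892578125), (35.76624298095703, 98.28804016113281), 84.20301818847656)
side rest 164 0.028048340744019906 ((447.03997802734375, -315.05419921875), (38.86126708984375, 91.47683715820312), 83.39649200439453)
```

Heights fit the text: the gauge plane tilts 30.0° with yaw -5.6°, the deck origin works out at z 0.105, the rest is at 0.028, and the handle centre is at about (0.4875,-0.105,0.131). That puts the bar at roughly 0.06 rad.

```bash
cat >> h.py <<'E'
YD=np.radians(-5.6);RD=tilt(YD,30);O=np.array([.544,-.1117,.105])
XD=np.array([np.cos(YD)*np.cos(np.pi/6),np.sin(YD)*np.cos(np.pi/6),.5]);N=RD.apply([0,0,-1])
def deck(x,z,y=0): return O+XD*x+N*z+RD.apply([0,1,0])*y
def handle(t): 
    a=np.arctan2(14,125)+t; return deck(.088-.1258*np.cos(a),.030+.1258*np.sin(a))
E
python3 - <<'E'
from h import *
h=np.array([.4875,-.105,.131]);print(handle(0),handle(.06),pose())
A=(RD,h+.07*N);print(delta(*A));print('then',delta(RD,h,A))
E
```

```text
[ 0.49019817 -0.10642468  0.12459773] [ 0.48739785 -0.10615011  0.13160045] (Rotation.from_matrix(array([[-0.86963694,  0.01707426,  0.49339646],
                            [ 0.01416876,  0.99985327, -0.00962731],
                            [-0.49348844, -0.00138145, -0.86975126]])), array([0.38092469, 0.04143547, 0.32941402]))
([3.6, -141.6, 156.6], [0.039, -0.007, 0.071])
then ([-0.0, 0.0, 70.0], [0.0, 0.0, 0.0])
```

>>> play_rows(xyz=[[0, -40, 0], [0, -90, 20], [2, -138, 60], [4, -140, 110], [4, -141, 150], [4, -141, 156], [4, -141, 156], [4, -141, 156], [4, -141, 156], [4, -141, 156]], rot=[[0.01, 0, 0.02], [0.02, 0, 0.05], [0.04, -0.007, 0.07], [0.04, -0.007, 0.07], [0.04, -0.007, 0.07], [0.04, -0.007, 0.07], [0.04, -0.007, 0.07], [0.04, -0.007, 0.07], [0.04, -0.007, 0.07], [0.04, -0.007, 0.07]], grip=[1, 1, 1, 1, 1, 1, 1, 1, 1, 1])

```text
time_s: 2.7
eef_pos: [0.4524, -0.0883, 0.192]
eef_rot: [0.258, 0.041, 0.965, -0.009]
wrist_force: [0.5, 0.1, 0.3]
opening: 1.0
grasp_force: 0.0
```

```bash
cat > hm.py <<'E'
from m import *
c=shot('wrist');T=wristT(c)
W,reg,hsv=meas(c,T,-.2,-.04)
k=reg&(hsv[...,2]<60)&(W[...,2]>.11);P=W[k&(W[...,0]<.52)]
print('handle',len(P),np.percentile(P,1,0),np.percentile(P,99,0))
E
python3 - <<'E'
from hm import *
h=handle(.06);print(h,pose()[1],delta(RD,h))
E
```

```text
green n 7140 normal [-0.498  0.05   0.866] tilt 30.0 yaw -5.8
rect in plane ((17.387950897216797, -1.0461921691894531), (138.2029266357422, 63.52168655395508), 0.4444755017757416)
len -0.05141580941622566 0.0850451182266234 wid -0.031537972633684894 0.029435239512570467
front mid top [ 0.4801 -0.1064  0.0787]
base ((497.2714538574219, -108.52290344238281), (78.63650512695312, 75.33490753173828), 84.35125732421875) 5385
handle 44033 [ 0.39480271 -0.15628097  0.13253672] [ 0.4844608  -0.04228038  0.25134765]
[ 0.48739785 -0.10615011  0.13160045] [ 0.45233594 -0.08820366  0.19172154] ([-1.7, -15.2, 70.2], [0.01, -0.003, 0.009])
```

>>> play_rows(xyz=[[-1, -10, 10], [-2, -15, 30], [-2, -15, 50], [-2, -15, 66], [-2, -15, 70], [-2, -15, 70], [-2, -15, 70], [-2, -15, 70], [-2, -15, 70], [-2, -15, 70]], rot=[[0.01, -0.003, 0.009], [0.01, -0.003, 0.009], [0.01, -0.003, 0.009], [0.01, -0.003, 0.009], [0.01, -0.003, 0.009], [0.01, -0.003, 0.009], [0.01, -0.003, 0.009], [0.01, -0.003, 0.009], [0.01, -0.003, 0.009], [0.01, -0.003, 0.009]], grip=[1, 1, 1, 1, 1, 1, 0.7, 0.6, 0.5, 0.4])

```text
time_s: 4.0
eef_pos: [0.4872, -0.1068, 0.1313]
eef_rot: [0.258, 0.047, 0.965, -0.013]
wrist_force: [-3.9, -6.2, 1.0]
opening: 0.412
grasp_force: 51.0
```

Run:
```python
from h import *
print(pose()[1],delta(RD,handle(.06)))
c=shot('wrist');save(c,'w2.png')
```

```text
[ 0.4872283  -0.10676841  0.13132787] ([-0.2, 0.6, -0.2], [-0.001, -0.001, 0.0])
```

View pics/w2.png

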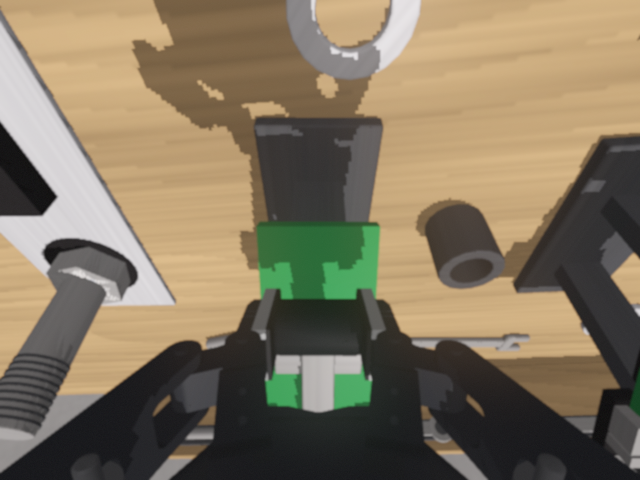

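The fingers hold the handle over its ends: opening 0.41, about 35 mm. The handle sits at (318,325) and the gauge is below it. I'll start with half of the arc.

Run:
```python
from h import *
F=(RD,handle(.06))
for t in np.arange(.13,1.19,.07): print(round(t,2),np.round(delta(RD,handle(t),F)[0],0))
```

```text
0.13 [-2. -0. -9.]
0.2 [ -4.  -0. -17.]
0.27 [ -7.   0. -25.]
0.34 [-11.  -0. -33.]
0.41 [-15.   0. -41.]
0.48 [-20.  -0. -49.]
0.55 [-25.  -0. -56.]
0.62 [-30.  -0. -63.]
0.69 [-36.  -0. -69.]
0.76 [-43.  -0. -75.]
0.83 [-50.   0. -80.]
0.9 [-57.  -0. -85.]
0.97 [-65.  -0. -90.]
1.04 [-73.   0. -93.]
1.11 [-81.  -0. -97.]
1.18 [ -89.   -0. -100.]
```

>>> play_rows(xyz=[[-2, 0, -9], [-4, 0, -17], [-7, 0, -25], [-11, 0, -33], [-15, 0, -41], [-20, 0, -49], [-25, 0, -56], [-30, 0, -63], [-36, 0, -69], [-43, 0, -75]], rot=[[0, 0, 0], [0, 0, 0], [0, 0, 0], [0, 0, 0], [0, 0, 0], [0, 0, 0], [0, 0, 0], [0, 0, 0], [0, 0, 0], [0, 0, 0]], grip=[0.38, 0.38, 0.38, 0.38, 0.38, 0.38, 0.38, 0.38, 0.38, 0.38])

```text
time_s: 5.3
eef_pos: [0.4864, -0.1067, 0.2166]
eef_rot: [0.257, 0.047, 0.965, -0.013]
wrist_force: [3.8, -7.0, -10.4]
opening: 0.41
grasp_force: 60.9
```

>>> play_rows(xyz=[[-7, 0, -5], [-14, 0, -10], [-22, 0, -15], [-30, 0, -18], [-38, 0, -22], [-42, 0, -23], [-42, 0, -23], [-42, 0, -23], [-42, 0, -23], [-42, 0, -23]], rot=[[0, 0, 0], [0, 0, 0], [0, 0, 0], [0, 0, 0], [0, 0, 0], [0, 0, 0], [0, 0, 0], [0, 0, 0], [0, 0, 0], [0, 0, 0]], grip=[0.38, 0.38, 0.38, 0.38, 0.38, 0.38, 0.38, 0.38, 0.38, 0.38])

```text
time_s: 6.55
eef_pos: [0.5103, -0.109, 0.2569]
eef_rot: [0.256, 0.047, 0.965, -0.013]
wrist_force: [-5.8, -6.4, -1.4]
opening: 0.406
grasp_force: 61.6
```

Run:
```python
from h import *
o=readout.get_obs();R,p=pose();v=p-deck(.088,.03);x=-(v@XD);z=v@N
print(p,'angle',np.arctan2(z,x)-np.arctan2(14,125),'r',np.hypot(x,z),o['opening'],o['grasp_force'],o['wrist_force'])
print('back',delta(RD,p+.06*N),'pre',delta(RD,deck(-.045,.08)),delta(RD,deck(-.035,.006)))
c=shot('side');a=cv2.cvtColor(c['color'],cv2.COLOR_RGB2BGR)[130:330,200:400];cv2.imwrite('pics/s2.png',cv2.resize(a,None,fx=3,fy=3,interpolation=2))
```

```text
[ 0.51034263 -0.10904008  0.25685925] angle 1.12358783411879 r 0.12539030817253832 0.40617101466380645 61.597400307655334 [-5.76233174 -6.40726215 -1.38968279]
back ([0.3, -0.0, -60.0], [-0.001, -0.005, 0.0]) pre ([91.3, 0.7, 68.9], [-0.001, -0.005, 0.0]) ([80.9, 0.7, 142.8], [-0.001, -0.005, 0.0])
```

View pics/s2.png

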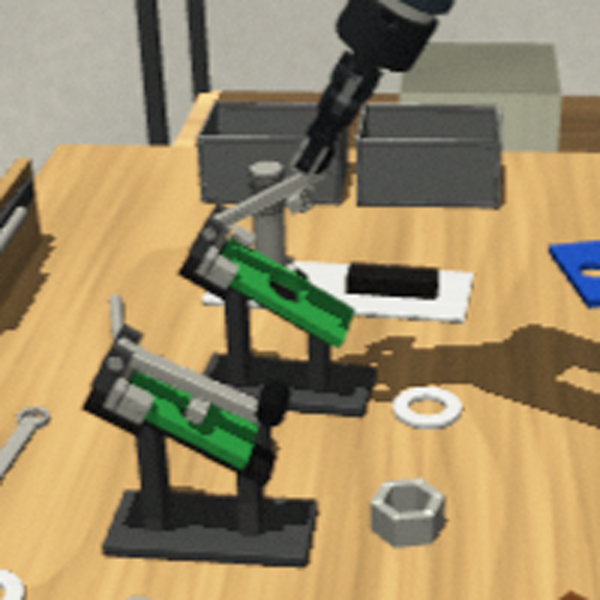

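The bar is up at about 1.12 rad and the gauge is still in place (crop (290,300)). I release, back off, and go to a point over the gauge's front.

>>> play_rows(xyz=[[0, 0, 0], [0, 0, 0], [0, 0, -5], [0, 0, -30], [5, 0, -50], [40, 0, -45], [80, 0, -20], [91, 0, 20], [91, 0, 65], [91, 0, 69]], rot=[[0, 0, 0], [0, 0, 0], [0, 0, 0], [0, 0, 0], [0, 0, 0], [0, 0, 0], [0, 0, 0], [0, 0, 0], [0, 0, 0], [0, 0, 0]], grip=[0.7, 1, 1, 1, 1, 1, 1, 1, 1, 1])

```text
time_s: 7.85
eef_pos: [0.4664, -0.1024, 0.1498]
eef_rot: [0.255, 0.047, 0.966, -0.01]
wrist_force: [0.1, 0.2, 0.3]
opening: 0.999
grasp_force: 0.0
```

Run:
```python
from m import *
c=shot('wrist');T=wristT(c);W,reg,hsv=meas(c,T,-.2,-.04)
print(pose()[1],delta(RD,deck(-.04,.006)))
```

```text
green n 14326 normal [-0.498  0.05   0.866] tilt 30.0 yaw -5.7
rect in plane ((9.486572265625, 0.01446533203125), (63.90471649169922, 136.3903045654297), 89.99481201171875)
len -0.05825017791478483 0.07462650764230655 wid -0.030447291189948267 0.030344233820178684
front mid top [ 0.4801 -0.1062  0.0787]
base ((593.5962524414062, -117.76619720458984), (78.72481536865234, 269.2451171875), 84.52831268310547) 7279
[ 0.46711573 -0.10296918  0.15157637] ([-4.1, -1.4, 73.0], [0.004, -0.005, -0.001])
```

>>> play_rows(xyz=[[-4, -2, 10], [-4, -2, 30], [-4, -2, 50], [-4, -2, 68], [-4, -2, 73], [-4, -2, 73], [-4, -2, 73], [-4, -2, 73], [-4, -2, 73], [-4, -2, 73]], rot=[[0.004, -0.005, 0], [0.004, -0.005, 0], [0.004, -0.005, 0], [0.004, -0.005, 0], [0.004, -0.005, 0], [0.004, -0.005, 0], [0.004, -0.005, 0], [0.004, -0.005, 0], [0.004, -0.005, 0], [0.004, -0.005, 0]], grip=[1, 1, 1, 1, 1, 1, 0.9, 0.8, 0.7, 0.7])

```text
time_s: 9.15
eef_pos: [0.5072, -0.1097, 0.0928]
eef_rot: [0.261, 0.047, 0.964, -0.014]
wrist_force: [-12.2, 0.4, 14.8]
opening: 0.734
grasp_force: 60.5
```

Run:
```python
from h import *
o=readout.get_obs();p=pose()[1]-O;print('deck x,z',p@XD,p@N,delta(RD,deck(-.04,.006)),o['opening'],o['grasp_force'],o['wrist_force'])
```

```text
deck x,z -0.03795693285376763 0.007860531392932635 ([2.1, 1.6, 1.8], [-0.003, 0.005, 0.0]) 0.7340210184551975 60.54353713989258 [-12.15347234   0.42410152  14.84303906]
```

The gauge is held (opening 0.734). The 19 N is the pads' forward swing pressing it on the deck, so I ease 2 mm and slide down.

>>> play_rows(xyz=[[0, 0, -2], [2, 0, -2], [10, 0, -2], [20, 0, -2], [30, 0, -2], [40, 0, -2], [50, 0, -2], [55, 0, -2], [55, 0, -2], [55, 0, -2]], rot=[[0, 0, 0], [0, 0, 0], [0, 0, 0], [0, 0, 0], [0, 0, 0], [0, 0, 0], [0, 0, 0], [0, 0, 0], [0, 0, 0], [0, 0, 0]], grip=[0.7, 0.7, 0.7, 0.7, 0.7, 0.7, 0.7, 0.7, 0.7, 0.7])

```text
time_s: 10.4
eef_pos: [0.4592, -0.1051, 0.0662]
eef_rot: [0.26, 0.048, 0.964, -0.014]
wrist_force: [0.3, 0.6, -1.3]
opening: 0.73
grasp_force: 65.4
```

```bash
cat > gm.py <<'E'
from h import *
def gauge_tool():  # gauge pose in tool frame from wrist depth
    c=shot('wrist');W=world(c,c['hand_eye']);hsv=cv2.cvtColor(c['color'],cv2.COLOR_RGB2HSV)
    g=(c['depth']>0)&(c['depth']<.35)&(hsv[...,0]>45)&(hsv[...,0]<80)&(hsv[...,1]>120)
    P=W[g];P=P[np.abs(P[:,1])<.06]
    for _ in range(4):
        ce=P.mean(0);n=np.linalg.svd(P-ce,full_matrices=False)[2][2];n*=-np.sign(n[2]);r=(P-ce)@n;P=P[np.abs(r)<.002]
    print('gauge top normal(tool)',n.round(3),'n',len(P),'min',np.percentile(P,.5,0).round(4),'max',np.percentile(P,99.5,0).round(4))
    print(cv2.minAreaRect(P[:,:2].astype(np.float32)*1000))
E
python3 - <<'E'
from gm import *
o=readout.get_obs();p=pose()[1]-O;print('deck x,z',p@XD,p@N,o['opening'],o['grasp_force'],o['wrist_force'])
gauge_tool()
Y=np.radians(-5.5);rest=np.array([.453,-.317,.028]);RB=tilt(Y,0)
print('lift',delta(RD,pose()[1]+.12*N-.05*XD))
E
```

```text
deck x,z -0.09307480062751718 0.008929631446337453 0.7302933948986303 65.36181449890137 [ 0.30841555  0.62168472 -1.27312108]
gauge top normal(tool) [-0.003  0.013 -1.   ] n 19367 min [-0.0428 -0.0312 -0.003 ] max [0.0309 0.031  0.0001]
((-8.481769561767578, 0.042293548583984375), (63.77613830566406, 80.1994857788086), 89.30481719970703)
lift ([49.5, -0.4, -120.2], [-0.003, 0.004, 0.0])
```

>>> play_rows(xyz=[[0, 0, -5], [2, 0, -20], [6, 0, -40], [15, 0, -60], [25, 0, -80], [35, 0, -100], [45, 0, -120], [50, 0, -130], [50, 0, -130], [50, 0, -130]], rot=[[0, 0, 0], [0, 0, 0], [0, 0, 0], [0, 0, 0], [0, 0, 0], [0, 0, 0], [0, 0, 0], [0, 0, 0], [0, 0, 0], [0, 0, 0]], grip=[0.7, 0.7, 0.7, 0.7, 0.7, 0.7, 0.7, 0.7, 0.7, 0.7])

```text
time_s: 11.7
eef_pos: [0.3519, -0.0943, 0.1535]
eef_rot: [0.26, 0.048, 0.964, -0.014]
wrist_force: [0.1, 0.7, -0.1]
opening: 0.73
grasp_force: 65.8
```

Run:
```python
from gm import *
gauge_tool();print(pose()[1])
RB=tilt(np.radians(-5.5),0);print(delta(RB,[.4147,-.3133,.13]))
```

```text
gauge top normal(tool) [-0.013  0.013 -1.   ] n 16050 min [-0.0375 -0.0312 -0.0031] max [0.0303 0.0312 0.    ]
((-8.236261367797852, -0.037700653076171875), (64.01215362548828, 79.13970184326172), 89.65272521972656)
[ 0.35182635 -0.09402301  0.15318496]
([-61.1, -211.9, 62.6], [-0.002, 0.526, -0.003])
```

>>> play_rows(xyz=[[-5, -25, 0], [-10, -50, 0], [-20, -80, 5], [-30, -110, 15], [-40, -140, 30], [-50, -170, 40], [-58, -200, 55], [-61, -212, 63], [-61, -212, 63], [-61, -212, 63]], rot=[[0, 0.07, 0], [0, 0.14, 0], [0, 0.21, 0], [0, 0.28, 0], [0, 0.35, 0], [0, 0.42, 0], [0, 0.49, 0], [0, 0.526, 0], [0, 0.526, 0], [0, 0.526, 0]], grip=[0.7, 0.7, 0.7, 0.7, 0.7, 0.7, 0.7, 0.7, 0.7, 0.7])

```text
time_s: 13.0
eef_pos: [0.4145, -0.3125, 0.1292]
eef_rot: [-0.0, 0.049, 0.999, -0.0]
wrist_force: [0.3, 0.8, -1.7]
opening: 0.732
grasp_force: 65.8
```

Run:
```python
from gm import *
gauge_tool();R,p=pose();print(p,R.as_matrix().round(3).tolist())
c=pickle.load(open('wrist.pkl','rb'));W=world(c,wristT(c));hsv=cv2.cvtColor(c['color'],cv2.COLOR_RGB2HSV)
save(c,'w3.png')
# is the rest visible beside the gauge? board edges
al=(hsv[...,1]<40)&(hsv[...,2]>100)&(np.abs(W[...,2]-.006)<.005)&(W[...,1]<-.2)&(W[...,1]>-.42)&(W[...,0]<.68)
print('board',al.sum(),cv2.minAreaRect(W[al][:,:2].astype(np.float32)*1000))
# scene/side again with board and rest
for n in ['scene','side']:
    c=pickle.load(open(n+'.pkl','rb'))
RB=tilt(np.radians(-5.5),0);print(delta(RB,[.4147,-.3133,.037]))
```

```text
gauge top normal(tool) [-0.004  0.013 -1.   ] n 18224 min [-0.0431 -0.031  -0.003 ] max [0.0307 0.031  0.0001]
((-8.170578002929688, 0.00431060791015625), (79.0314712524414, 64.06401824951172), 0.6349154710769653)
[ 0.41451277 -0.31259139  0.12968575] [[-0.995, 0.099, -0.0], [0.099, 0.995, -0.001], [0.0, -0.001, -1.0]]
board 10270 ((410.5547180175781, -319.57196044921875), (319.255615234375, 137.90869140625), 11.522027969360352)
([-0.3, -0.6, 92.7], [-0.001, -0.0, -0.003])
```

View pics/w3.png

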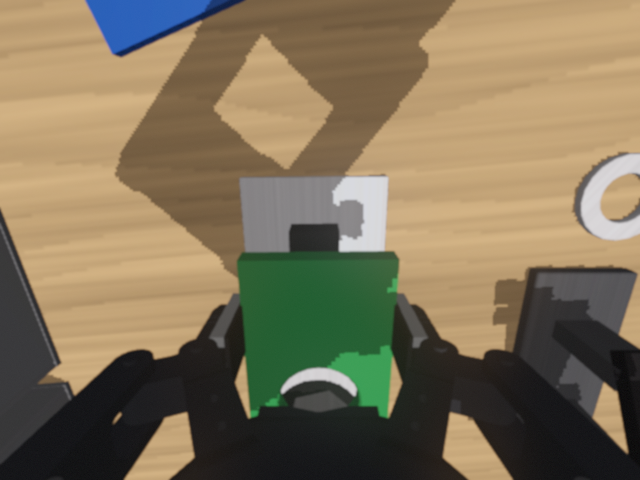

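The gauge lines up with the rest: gauge axis at column 318, and the rest's near end at columns 290–338. I descend.

>>> play_rows(xyz=[[0, -1, 20], [0, -1, 45], [0, -1, 65], [0, -1, 78], [0, -1, 86], [0, -1, 90], [0, -1, 92], [0, -1, 92], [0, -1, 92], [0, -1, 92]], rot=[[0, 0, 0], [0, 0, 0], [0, 0, 0], [0, 0, 0], [0, 0, 0], [0, 0, 0], [0, 0, 0], [0, 0, 0], [0, 0, 0], [0, 0, 0]], grip=[0.7, 0.7, 0.7, 0.7, 0.7, 0.7, 0.7, 0.7, 0.7, 0.7])

```text
time_s: 14.3
eef_pos: [0.4149, -0.3151, 0.0386]
eef_rot: [0.0, 0.05, 0.999, -0.001]
wrist_force: [-1.1, 0.0, -1.5]
opening: 0.731
grasp_force: 65.8
```

Run:
```python
from gm import *
gauge_tool();print(pose()[1],readout.get_obs()['wrist_force'])
```

```text
gauge top normal(tool) [-0.004  0.013 -1.   ] n 18797 min [-0.0431 -0.0311 -0.003 ] max [0.0307 0.031  0.0001]
((-8.205513000488281, 0.20148658752441406), (63.72688674926758, 79.17808532714844), 89.56890106201172)
[ 0.41486388 -0.31501151  0.03855617] [-0.64248514 -0.38308832 -0.4289983 ]
```

>>> play_rows(xyz=[[0, 0, 1], [0, 0, 2], [0, 0, 2], [0, 0, 2], [0, 0, 2], [0, 0, 2], [0, 0, 2], [0, 0, 0], [0, 0, -10], [0, 0, -30]], rot=[[0, 0, 0], [0, 0, 0], [0, 0, 0], [0, 0, 0], [0, 0, 0], [0, 0, 0], [0, 0, 0], [0, 0, 0], [0, 0, 0], [0, 0, 0]], grip=[0.7, 0.7, 0.7, 0.8, 0.9, 1, 1, 1, 1, 1])

```text
time_s: 15.6
eef_pos: [0.4144, -0.3144, 0.0686]
eef_rot: [-0.0, 0.05, 0.999, -0.001]
wrist_force: [-1.2, 0.3, 0.3]
opening: 0.998
grasp_force: 0.0
```

>>> play_rows(xyz=[[0, 0, -30], [0, 0, -60], [10, 0, -90], [20, 0, -120], [40, 0, -140], [40, 0, -140], [40, 0, -140], [40, 0, -140], [40, 0, -140], [40, 0, -140]], rot=[[0, 0, 0], [0, 0, 0], [0, 0, 0], [0, 0, 0], [0, 0, 0], [0, 0, 0], [0, 0, 0], [0, 0, 0], [0, 0, 0], [0, 0, 0]], grip=[1, 1, 1, 1, 1, 1, 1, 1, 1, 1])

```text
time_s: 16.85
eef_pos: [0.375, -0.3103, 0.2078]
eef_rot: [-0.0, 0.049, 0.999, -0.001]
wrist_force: [-0.7, -0.3, 0.4]
opening: 1.001
grasp_force: 0.0
```

Run:
```python
from h import *
c=shot('wrist');W=world(c,wristT(c));hsv=cv2.cvtColor(c['color'],cv2.COLOR_RGB2HSV);save(c,'w4.png')
g=(c['depth']>0)&(hsv[...,0]>45)&(hsv[...,0]<80)&(hsv[...,1]>100)&(W[...,1]<-.22)
P=W[g];print('top z',np.percentile(P[:,2],[5,50,95]),cv2.minAreaRect(P[:,:2].astype(np.float32)*1000))
Q=P[P[:,2]>.032];n=np.linalg.svd(Q-Q.mean(0),full_matrices=False)[2][2];print('n',n,pose()[1])
```

```text
top z [0.03669549 0.03793723 0.03904476] ((466.5466003417969, -320.4694519042969), (62.0318717956543, 165.9086151123047), 84.53567504882812)
n [-5.93274323e-04  3.65876669e-04  9.99999757e-01] [ 0.37496414 -0.3103883   0.20791168]
```

View pics/w4.png

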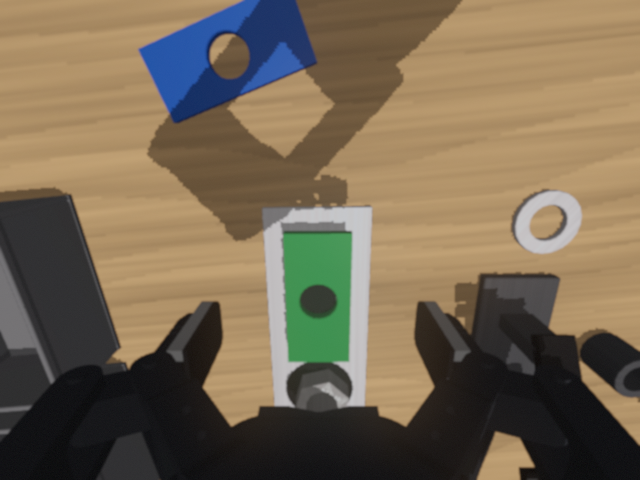

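The gauge lies flat on the rest: top at 0.038, level, bore at (318,301), and the bolt still stands beyond it. I check the bar height and the bystanders in the scene view, then hand in if all is well.

Run:
```python
from h import *
old=pickle.load(open('scene.pkl','rb'));c=shot('scene');W=world(c)
k=(c['depth']>0)&(W[...,1]>-.15)&(W[...,1]<-.07)&(W[...,0]>.45)&(W[...,0]<.65)
z=W[k][:,2].max();print('bar top z',z,'expect',handle(1.12)[2]+.012)
G=cv2.cvtColor(c['color'],cv2.COLOR_RGB2HSV);g=(G[...,0]>45)&(G[...,0]<80)&(G[...,1]>120)&(W[...,1]<-.24)&(W[...,1]>-.4)&(c['depth']>0)
print('gauge',cv2.minAreaRect(W[g][:,:2].astype(np.float32)*1000))
Wo=world(old);d=(np.abs(W-Wo).max(-1)>.008)&(Wo[...,0]>.3)&(Wo[...,0]<.85)&(np.abs(Wo[...,1])<.45)&(c['depth']>0)
k,l,s,_=cv2.connectedComponentsWithStats(d.astype(np.uint8));print([x.tolist() for x in s[1:] if x[4]>25])
if z>.24: print(ctrl.hand_in())
```

```text
bar top z 0.2638678916788787 expect 0.2687844054497748
gauge ((459.5615539550781, -312.1381530761719), (258.25250244140625, 76.67960357666016), 5.705234050750732)
[[243, 236, 21, 19, 290], [156, 253, 35, 41, 907], [258, 252, 14, 10, 76]]
the job is handed in; nothing more can be done
None
```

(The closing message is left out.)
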